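# Set the drill jig's sliding stop and bring the housing up to it

## Robot

A 7-joint arm with a two-finger parallel gripper is mounted at the origin on the work surface. World frame = base frame: x ahead of the robot, y to its left, z up, the work surface at z = 0. Lengths are in m, angles in rad, forces in N, time in s.
With the tool pointing down it reaches from about 0.425 to 0.975 m from the base axis. Payload 16.7 kg.
Tool frame: the origin (TCP) lies midway between the tips of the shut fingers; the grasp point (between the pads) lies 19 mm behind it; z points along the fingers, x is the direction in which the jaws open and shut, and the axes are right-handed (so a half turn about z gives the same grasp; the last joint's range is limited). The gripper opens to 85 mm and grips with 20 to 120 N. Pads are 22 mm wide; open, the fingers measure 114 mm over their backs; the gripper's body (76 mm by 85 mm) begins 54 mm behind the grasp point. The pads swing forward as they close: fully open they stand 13 mm farther back than shut.
Start: joints at [1.165, 0.426, 0.074, 1.606, -0.034, 1.111, -0.067], TCP at [0.171, -0.653, 0.231] pointing down, gripper open.
Joint ranges: [-2.85, 2.85], [-0.5, 2.14], [-1.23, 1.37], [0.21, 2.46], [-1.02, 4.16], [0.16, 2.05], [-2.73, 2.73]. Speed limits (rad/s): [1.89, 1.89, 2.39, 2.39, 3.01, 3.01, 3.01].

## Interface

Orientations are given as [roll, pitch, yaw] about the fixed x, y, z axes, in that order (R = Rz(yaw) Ry(pitch) Rx(roll)).
In Python, from rig import manip gives the robot as it stands.
- The arm moves only by the tool jog_arm, never from a script. Its argument "targets" is a list of rows, each a list of 3 entries, a list of its own where there are three numbers: the shift along the tool's x, y, z in m, then the turn about the tool's z in degrees, then the opening, from 0 (shut) to 1 (fully open). In form: [[[dx, dy, dz], spin, grip], ...]. A call has 1 to 12 rows; each row is the pose to reach, as a shift and turn from the pose commanded when the call began, along the tool's axes at that moment; what a row does not reach only later rows make up. A row lasts 1/10 s, in which the tool goes at most 50 mm and 8.59 degrees, less where a joint would pass 70% of its speed; a pose out of reach is approached as far as the arm can. A call with a gripper value outside its range is refused whole. The fingers move at their own pace and stop on an object; the grip force is fixed at half the most. Time passes only in rows, so rows that repeat a pose let the fingers close. It gives the time, the measured TCP pose, the force and the opening at its end, in the units of the state.
- manip.get_obs(): the state, without advancing time (a new reading comes with each control period).
- manip.snapshot(name): name is "side" or "top" or "wrist"; returns a dict with "pixels" (384x512x3 uint8, red, green, blue), "range_z" (384x512 float32, m along the optical axis (not along the pixel's ray), 0 where there is no reading), "fx", "fy", "cx", "cy" (pixels), "cam_to_world" (4x4, takes a point from camera to world coordinates). Camera axes: x right, y down, z forward; pixel columns grow to the right and rows downward; lengths in m; the calibration is good to about 2 mm. A picture is of the moment at which its call begins.
- manip.finish_job(): hands the job in, once; it reports no verdict.
The state is a dict: "time_s": time; "joint_pos": joint angles; "joint_vel": joint speeds; "tau": joint torques, N m; "tcp_pos": TCP position; "eef_rot": TCP orientation; "contact_force": force on the tool from outside, world axes, zero at the start; "torque": the same for the moment, N m; "finger_gap": finger opening in m.
Only numpy, scipy, OpenCV 4.12 (cv2) and the standard library are available. Lean on these libraries where they do the work, as an engineer would, in place of code of your own. Each camera call takes 0.05 s, during which the arm holds its last target.

## Task

First slide the drill jig's stop along its track until its pointer stands in line with the point of the index clip. Then pick up the black housing, lay it flat and lengthwise in the jig's open lane in front of the bridge and let go of it; finally push it from behind, under the bridge, until it just rests against the stop, leaving the stop on the index. Leave the gauge, the tape roll and the screwdriver where they are.

Things in the scene. Friction and masses are not known exactly. Their poses are not given: they have to be found in the camera images.
- jig: Aluminium drill jig, fixed: plate 140 (x) x 400 (y) x 12 mm, origin at the centre of its underside, z up. A straight lane 54 mm wide runs along y, centred on x = 0; its floor is the plate's top (z = 12 mm), its steel walls are 9 mm thick with tops at z = 24 mm. The housing is laid in the open lane at y = -200 to 0 and is pushed towards +y; the bridge and then the stop lie on the +y side.
- bridge (a point): Middle of the near edge of the dark steel bridge over the lane, on its underside, 52 mm above the bench. The bridge reaches from here 22 mm towards the jig's +y; its top is 62 mm above the bench, with a brass drill bush in the middle up to 68 mm; its posts stand 38 to 52 mm either side of the lane's centre line. Axes as the jig's.
- stop (a joint): Position of the sliding stop along the lane, m, 0 to 0.12, growing towards the jig's +y. The grip's centre is at jig y = 55 mm + this value. It stays where it is left; moving it takes about 8 N.
- stop_top (a point): Centre of the top of the stop's grip: an upright black plastic fin, 30 mm across the lane (jig x), 16 mm along it (jig y), standing on a steel carriage in the lane. Top 80 mm above the bench; the fin is free from 35 mm above the bench upwards. Axes as the jig's.
- stop_pointer (a point): Tip of the stop's small steel pointer, which sticks out to the jig's +x side over the lane wall, 43 mm from the lane's centre line, in line (same jig y) with the grip's centre. Axes as the jig's.
- index_tip (a point): Point of the index clip, the target for the stop's pointer: a dark steel block 14 x 20 x 18 mm with an arrow plate and a brass screw on top, on the plate beside the lane at the jig's +x side, its point turned to the lane. Axes as the jig's: the pointer is in line when both have the same jig y. The clip is fixed during the job; its top is 37 mm above the bench.
- housing: Loose rectangular black plastic housing with a grey seam and four screw heads on its lid, 100 (x, long) x 46 (y) x 34 (z) mm, about 0.16 kg; origin at the centre of its underside, z up. Lies flat on the bench at the start. Its two ends are alike.
- gauge: Bystander: round black gauge with a white dial facing up, 62 mm across, 44 mm high; origin at the centre of its underside.
- tape: Bystander: roll of paper tape lying flat, 90 mm across, 22 mm high; origin at the centre of its underside.
- screwdriver: Bystander: wood-handled screwdriver 200 mm long lying along its x; origin at mid-length, at its underside.
- stop_face (a point): Middle of the flat face of the stop's steel nose (30 mm wide) against which the housing comes to rest, on the lane floor, 35 mm from the grip's centre towards the jig's -y. Face spans 15 to 33 mm above the bench. Axes as the jig's. With the housing in place its centre is 50 mm before this point.
Things that resemble listed ones, but are neither listed nor needed, are in the scene too. Leave any orange or pink look-alike of the housing alone.

How it is judged:
On the way, in this order (a step that is already met when the one before it is completed fails the run):
1. the stop stands still with its pointer within 4 mm of the index point, along the track (y of stop_pointer in the frame of index_tip between -0.004 and 0.004 m and velocity of joint stop between -0.004 and 0.004 m/s), for 0.2 s.
2. the housing lies flat and lengthwise in the lane in front of the bridge (its leading end at most 35 mm past the bridge's near edge), let go of (x of housing in the frame of jig between -0.007 and 0.007 m and z of housing in the frame of jig between 0.008 and 0.016 m and angle between the x axis of housing and the y axis of jig, either way round below 0.1 rad and angle between housing's own z axis and vertical below 0.06 rad and linear speed of housing below 0.01 m/s and y of housing in the frame of jig between -0.155 and -0.015 m and contact force between the fingers and housing below 0.3 N), for 0.15 s.
At the end, for the whole second after the job is handed in: The stop's pointer is within 4 mm of the index point along the track; the housing lies still, flat on the lane floor and lengthwise in the lane, under the bridge, its leading end against the stop's nose (gap under 4 mm) (y of stop_pointer in the frame of index_tip between -0.004 and 0.004 m and x of housing in the frame of jig between -0.007 and 0.007 m and z of housing in the frame of jig between 0.008 and 0.016 m and angle between the x axis of housing and the y axis of jig, either way round below 0.1 rad and angle between housing's own z axis and vertical below 0.06 rad and linear speed of housing below 0.01 m/s and y of housing in the frame of stop_face between -0.054 and -0.047 m); the robot touches nothing.
It fails at once if the gauge is moved more than 30 mm (distance of gauge from where it was at the start of the episode above 0.03 m).
It fails at once if the tape roll is moved more than 30 mm (distance of tape from where it was at the start of the episode above 0.03 m).
It fails at once if the screwdriver is moved more than 30 mm (distance of screwdriver from where it was at the start of the episode above 0.03 m).
It also fails if it takes over 61 s, if anything falls off the work surface, if the arm or the gripper's body presses on something with over 40 N, if the wrist force passes 120 N, or if a joint passes its speed limit or range.

## Working session

There is one attempt and no reset: what is moved stays moved. The work goes in short steps, Python scripts to look and compute and a tool call to move; the robot and the scene stay as the last step left them, time stands still between calls to the robot, and variables do not carry over. Pictures are saved under pics/ and viewed, and the job is handed in when it is done.

Besides the shell and the picture viewer there is one more tool, called after ">>>" as name([rows], argument=value, ...), one row to a line, values as JSON. jog_arm: Moves the arm, as the interface text tells. Its arguments: {"type":"object","properties":{"targets":{"type":"array"}},"required":["targets"]}

```bash
mkdir -p pics; ls; python3 - <<'E'
from rig import manip
import cv2, numpy as np, pickle
o=manip.get_obs(); print({k:np.round(v,3) for k,v in o.items()})
for n in ["side","top","wrist"]:
    s=manip.snapshot(n); pickle.dump(s,open(f"pics/{n}0.pkl","wb"))
    cv2.imwrite(f"pics/{n}0.png",s["pixels"][:,:,::-1]); print(n,s["fx"],s["cx"],s["cy"],np.round(s["cam_to_world"],3).tolist())
E
```

```text
pics
{'time_s': np.float64(0.0), 'joint_pos': array([ 1.166,  0.427,  0.074,  1.607, -0.034,  1.111, -0.067]), 'joint_vel': array([-0.   ,  0.001, -0.001, -0.001,  0.001,  0.002,  0.001]), 'tau': array([-0.0000e+00, -9.4981e+01,  3.7610e+00, -4.6352e+01,  1.9000e-02,
        1.0000e-02,  0.0000e+00]), 'tcp_pos': array([ 0.171, -0.653,  0.231]), 'eef_rot': array([ 3.141e+00,  1.000e-03, -1.315e+00]), 'contact_force': array([0.788, 1.103, 0.672]), 'torque': array([ 0.   , -0.03 , -0.008]), 'finger_gap': np.float64(0.085)}
side 399.5969293671559 259.7513516304746 187.75116322541672 [[-0.941, -0.239, 0.239, 0.288], [-0.337, 0.632, -0.698, 0.61], [0.015, -0.737, -0.675, 0.721], [0.0, 0.0, 0.0, 1.0]]
top 396.47244574954857 254.8608394813615 190.27491565628935 [[0.001, -0.992, 0.128, 0.385], [-1.0, 0.0, 0.013, -0.092], [-0.013, -0.128, -0.992, 0.982], [0.0, 0.0, 0.0, 1.0]]
wrist 330.79841068697556 251.626955163131 194.0662672980348 [[0.254, -0.934, -0.251, 0.235], [-0.967, -0.245, -0.066, -0.636], [-0.0, 0.259, -0.966, 0.373], [0.0, 0.0, 0.0, 1.0]]
```

View pics/top0.png

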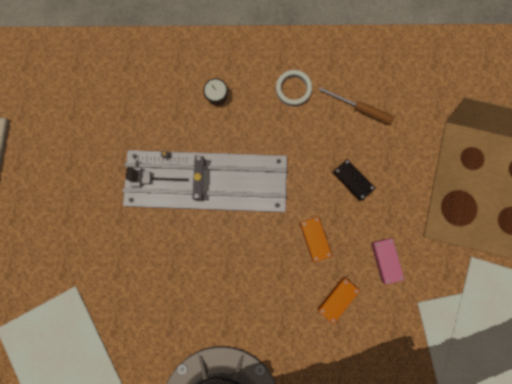

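View pics/side0.png

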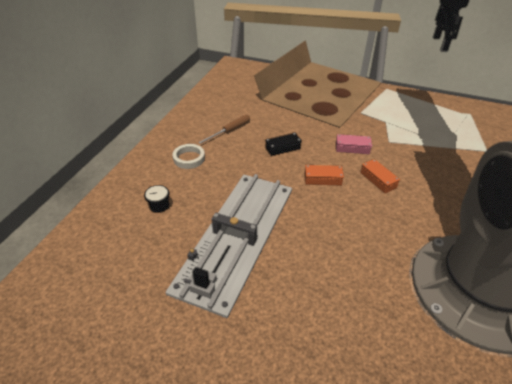

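View pics/wrist0.png

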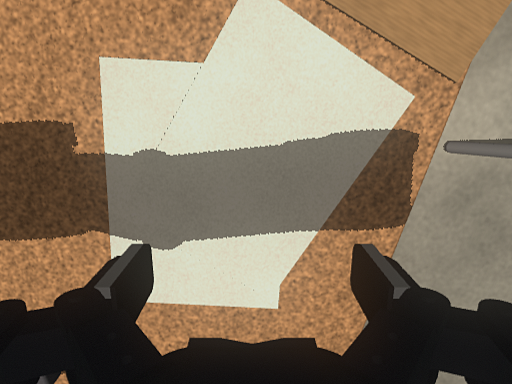

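The top view shows the jig with its +y to image left: stop fin at (132,175), index clip at (166,155), bridge at (200,178). The black housing is at (354,180), the gauge at (216,92), the tape at (294,88) and the screwdriver at (357,105). Next I'll zoom in and measure.

```bash
cat > h.py <<'E'
import numpy as np, cv2, pickle
def ld(n): return pickle.load(open(f"pics/{n}.pkl","rb"))
def grab(n,name):
    from rig import manip
    s=manip.snapshot(n); pickle.dump(s,open(f"pics/{name}.pkl","wb")); return s
def ray(s,u,v,z):
    d=s["cam_to_world"][:3,:3]@np.array([(u-s["cx"])/s["fx"],(v-s["cy"])/s["fy"],1]); c=s["cam_to_world"][:3,3]
    return c+d*(z-c[2])/d[2]
def proj(s,p):
    T=np.linalg.inv(s["cam_to_world"]); q=T[:3,:3]@np.array(p)+T[:3,3]
    return s["fx"]*q[0]/q[2]+s["cx"], s["fy"]*q[1]/q[2]+s["cy"]
def dep(s):
    z=s["range_z"]; v,u=np.mgrid[:z.shape[0],:z.shape[1]]
    P=np.stack([(u-s["cx"])/s["fx"]*z,(v-s["cy"])/s["fy"]*z,z],-1)
    return P@s["cam_to_world"][:3,:3].T+s["cam_to_world"][:3,3]
def zoom(s,u0,v0,u1,v1,k,fn):
    c=s["pixels"][v0:v1,u0:u1,::-1]; cv2.imwrite(fn,cv2.resize(c,None,fx=k,fy=k,interpolation=cv2.INTER_CUBIC))
E
python3 - <<'E'
from h import *
t=ld("top0"); s=ld("side0")
zoom(t,115,140,295,220,4.4,"pics/tz.png"); zoom(s,165,165,300,315,4,"pics/sz.png")
for S in (t,s):
    P=dep(S); px=S["pixels"].astype(int)
    # housing: dark, z 0.025-0.045
    m=(px.max(2)<60)&(P[...,2]>0.02)&(P[...,2]<0.045)&(P[...,1]<-0.2)&(P[...,1]>-.5)&(P[...,0]>0.4)&(P[...,0]<.7)
    n,l,st,ce=cv2.connectedComponentsWithStats(m.astype(np.uint8))
    for i in range(1,n):
        if st[i,4]>60:
            q=P[l==i]; r=cv2.minAreaRect((q[:,:2]*1000).astype(np.float32)); print("housing",st[i],r,np.median(q[:,2]))
    q=P[(P[...,2]>0.008)&(P[...,2]<0.016)&(P[...,1]>-.25)&(P[...,1]<.35)&(P[...,0]>.35)&(P[...,0]<.65)&(px.min(2)>90)]
    print("jig",cv2.minAreaRect((q[:,:2]*1000).astype(np.float32)),len(q),np.median(q[:,2]))
E
```

```text
housing [333 162  39  38 713] ((533.171875, -318.26080322265625), (94.94859313964844, 44.75058364868164), 42.16333770751953) 0.03404733022150397
jig ((534.6510009765625, 45.728973388671875), (399.8753662109375, 140.33233642578125), 87.87740325927734) 6252 0.012191381774043386
housing [266 134  35  18 382] ((535.3901977539062, -313.55560302734375), (97.07711791992188, 41.40837860107422), 42.866661071777344) 0.03540718058078374
jig ((536.6673583984375, 45.33763122558594), (401.5647888183594, 141.20169067382812), 87.89615631103516) 5113 0.013812508000974888
```

View pics/tz.png

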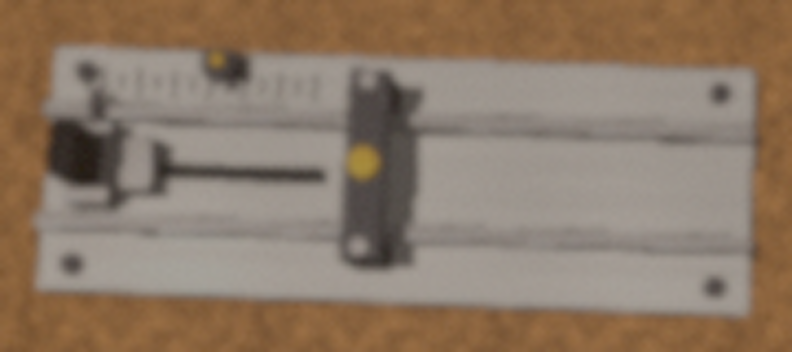

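View pics/sz.png

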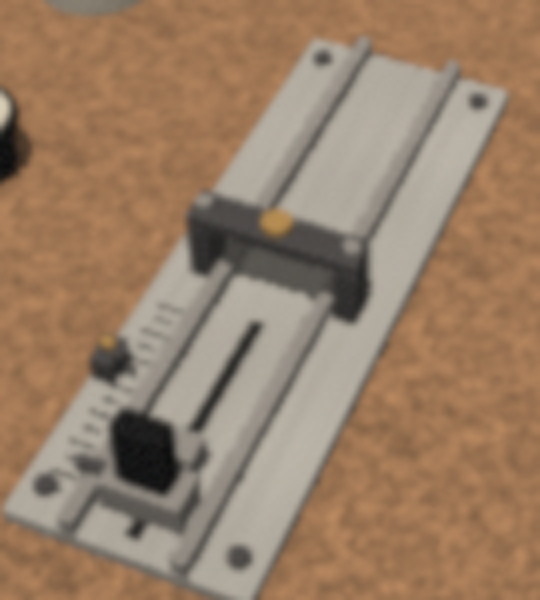

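The jig edges agree in both views. Next come the stop, clip and bridge in the jig frame.

```bash
cat >> h.py <<'E'
JC=np.array([0.5356,0.0455]); JA=np.radians(87.88)
JY=np.array([np.cos(JA),np.sin(JA)]); JX=np.array([JY[1],-JY[0]])
def toj(p): d=np.asarray(p)[...,:2]-JC; return np.stack([d@JX,d@JY],-1)
def fromj(x,y): return JC+x*JX+y*JY
E
python3 - <<'E'
from h import *
for n in("top0","side0"):
    S=ld(n); P=dep(S); px=S["pixels"].astype(int); J=toj(P); Z=P[...,2]
    inj=(abs(J[...,0])<.075)&(abs(J[...,1])<.205)
    def rep(nm,m):
        m=m&inj
        if m.sum(): q=J[m]*1000; print(n,nm,m.sum(),"x",np.percentile(q[:,0],[2,50,98]).round(1),"y",np.percentile(q[:,1],[2,50,98]).round(1),"z",np.median(Z[m]).round(4))
    y=J[...,1];x=J[...,0]
    rep("fin",(Z>.07)&(y>.05))
    rep("bridge",(Z>.055)&(Z<.066)&(y<.1))
    rep("clip",(Z>.029)&(Z<.045)&(x>.035)&(y>.03))
    hsv=cv2.cvtColor(S["pixels"],cv2.COLOR_RGB2HSV)
    br=(hsv[...,0]>15)&(hsv[...,0]<32)&(hsv[...,1]>120)&(hsv[...,2]>80)
    rep("brassclip",br&(x>.035)&(Z>.02)); rep("bush",br&(Z>.05))
    rep("pointer",(x>.034)&(x<.046)&(y>.05)&(Z>.024)&(Z<.06)&(y>.11))
E
```

```text
top0 fin 101 x [-15.6  -2.5  11.8] y [160.3 166.2 175.6] z 0.0798
top0 bridge 359 x [-52.5  -6.3  48.6] y [ 0.2 10.  21.5] z 0.0621
top0 clip 56 x [35.6 55.1 66.1] y [ 91.5 100.7 170.4] z 0.0327
top0 brassclip 11 x [56.2 59.8 66.1] y [ 97.2  99.3 102.2] z 0.036
top0 bush 42 x [-9.  -1.5  8.3] y [ 3.2  9.4 15.4] z 0.068
top0 pointer 7 x [35.6 38.2 40.7] y [165.3 168.4 170.8] z 0.0313
side0 fin 148 x [-13.8  -1.3  13.9] y [161.3 171.5 176.6] z 0.0815
side0 bridge 370 x [-50.2  -4.3  50.9] y [ 0.4 16.1 22.6] z 0.0634
side0 clip 74 x [36.5 56.4 67.8] y [ 93.9 104.8 170.5] z 0.0339
side0 brassclip 7 x [58.2 60.3 63.9] y [ 98.5 100.8 103.6] z 0.0389
side0 bush 33 x [-6.9 -0.3  6.3] y [ 6.5 13.4 18.5] z 0.0696
side0 pointer 48 x [34.1 35.8 42.6] y [113.3 167.8 197.4] z 0.0266
```

Stop pointer is near jig y≈168, the clip near 100 and the bridge near edge near 0, so the stop must go about 68 mm towards −y. I'll move first to a viewing point above the stop.

```bash
cat >> h.py <<'E'
def goto(x,y,z,yawdeg=None):
    from rig import manip
    o=manip.get_obs(); p=o["tcp_pos"]; yw=o["eef_rot"][2]
    tx=np.array([np.cos(yw),np.sin(yw)]); ty=np.array([np.sin(yw),-np.cos(yw)])
    d=np.array([x,y])-p[:2]
    sp=0 if yawdeg is None else -((yawdeg-np.degrees(yw)+90)%180-90)
    print("t",round(float(o["time_s"]),2),"tcp",p.round(4),"rot",o["eef_rot"].round(3),"-> shift",[round(float(v),4) for v in (d@tx,d@ty,p[2]-z)],"spin",round(float(sp),1),"F",o["contact_force"].round(1),"gap",round(float(o["finger_gap"]),4))
E
python3 - <<'E'
from h import *
goto(.56,-.30,.25,-92.1); p=fromj(0,.168); print(p); goto(p[0],p[1],.20,-92.1)
E
```

```text
t 0.15 tcp [ 0.1707 -0.6527  0.2308] rot [ 3.142e+00  1.000e-03 -1.315e+00] -> shift [-0.2428, -0.4659, -0.0192] spin 16.8 F [-0.4  0.4 -0.5] gap 0.0852
[0.54181475 0.21338501]
t 0.15 tcp [ 0.1707 -0.6527  0.2308] rot [ 3.142e+00  1.000e-03 -1.315e+00] -> shift [-0.7441, -0.5782, 0.0308] spin 16.8 F [-0.4  0.4 -0.5] gap 0.0852
```

>>> jog_arm([
  [[-0.243,-0.466,-0.02],8,1],
  [[-0.243,-0.466,-0.02],16.8,1],
  [[-0.243,-0.466,-0.02],16.8,1],
  [[-0.243,-0.466,-0.02],16.8,1],
  [[-0.243,-0.466,-0.02],16.8,1],
  [[-0.243,-0.466,-0.02],16.8,1],
  [[-0.243,-0.466,-0.02],16.8,1],
  [[-0.243,-0.466,-0.02],16.8,1],
  [[-0.243,-0.466,-0.02],16.8,1],
  [[-0.243,-0.466,-0.02],16.8,1],
  [[-0.243,-0.466,-0.02],16.8,1],
  [[-0.243,-0.466,-0.02],16.8,1],
])

```text
time_s: 1.35
tcp_pos: [0.5634, -0.2955, 0.251]
eef_rot: [-3.141, 0.002, -1.602]
contact_force: [-0.1, -0.5, -0.7]
finger_gap: 0.0854
```

```bash
python3 - <<'E'
from h import *
w=grab("wrist","w1"); cv2.imwrite("pics/w1.png",w["pixels"][:,:,::-1])
p=fromj(0,.168); goto(p[0],p[1],.16,-92.1)
E
```

```text
t 1.4 tcp [ 0.5615 -0.2979  0.2509] rot [ 3.141e+00  1.000e-03 -1.605e+00] -> shift [-0.5104, 0.0369, 0.0909] spin 0.2 F [ 0.2 -1.3 -0.5] gap 0.0853
```

View pics/w1.png

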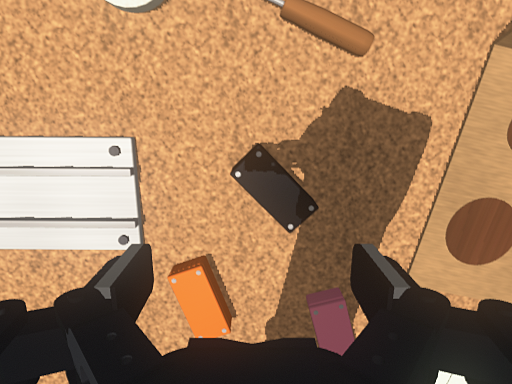

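The wrist view shows the housing at about (275,187), clear of its neighbours; the orange look-alike at (200,298) is close. I'll measure the housing here and then go to the stop.

```bash
python3 - <<'E'
from h import *
S=ld("w1"); P=dep(S); px=S["pixels"].astype(int)
m=(P[...,2]>0.028)&(P[...,2]<0.045)&(np.arange(384)[:,None]<245)&(np.arange(512)[None]>225)&(np.arange(512)[None]<325)
q=P[m]; print(m.sum(),np.median(q[:,2]),cv2.minAreaRect((q[:,:2]*1000).astype(np.float32)))
E
```

```text
3523 0.0340890191257725 ((593.9560546875, -357.814697265625), (105.31413269042969, 204.2718048095703), 55.71406936645508)
```

>>> jog_arm([
  [[-0.51,0.037,0.09],0.2,1],
  [[-0.51,0.037,0.09],0.2,1],
  [[-0.51,0.037,0.09],0.2,1],
  [[-0.51,0.037,0.09],0.2,1],
  [[-0.51,0.037,0.09],0.2,1],
  [[-0.51,0.037,0.09],0.2,1],
  [[-0.51,0.037,0.09],0.2,1],
  [[-0.51,0.037,0.09],0.2,1],
  [[-0.51,0.037,0.09],0.2,1],
  [[-0.51,0.037,0.09],0.2,1],
  [[-0.51,0.037,0.09],0.2,1],
  [[-0.51,0.037,0.09],0.2,1],
])

```text
time_s: 2.6
tcp_pos: [0.5414, 0.2132, 0.1606]
eef_rot: [3.14, 0.0, -1.608]
contact_force: [0.5, -0.0, 0.5]
finger_gap: 0.0854
```

>>> jog_arm([
  [[0,0,0],0,1],
  [[0,0,0],0,1],
])

```text
time_s: 2.8
tcp_pos: [0.5427, 0.2089, 0.1614]
eef_rot: [-3.141, -0.001, -1.614]
contact_force: [0.4, 0.4, 0.7]
finger_gap: 0.085
```

```bash
python3 - <<'E'
from h import *
w=grab("wrist","w2"); cv2.imwrite("pics/w2.png",w["pixels"][:,:,::-1])
p=fromj(0,.168); goto(p[0],p[1],.16,-92.1)
E
```

```text
t 2.85 tcp [0.5428 0.209  0.1615] rot [-3.141e+00 -1.000e-03 -1.614e+00] -> shift [-0.0043, 0.0011, 0.0015] spin -0.4 F [-0.1 -0.  -1. ] gap 0.0853
```

View pics/w2.png

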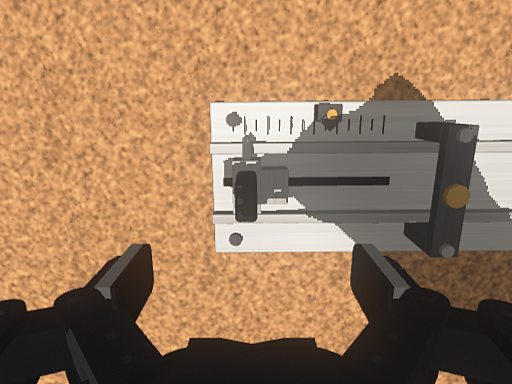

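The wrist view shows the stop fin at (246,195), its pointer at (249,140), the clip at (329,112) and the bridge at (455,190). I'll zoom in on the pointer and clip.

```bash
python3 - <<'E'
from h import *
S=ld("w2"); zoom(S,205,90,405,230,4,"pics/w2z.png")
for z in(0.029,.033,.037): print(z,toj(ray(S,330,124,z))*1000, toj(ray(S,248,138,z))*1000)
P=dep(S);J=toj(P);Z=P[...,2]
for nm,m in (("fin",Z>.074),("clip",(Z>.032)&(J[...,0]>.035)&(J[...,1]<.13)&(J[...,1]>.05)),("ptr",(J[...,0]>.036)&(J[...,1]>.13)&(Z>.02)),("bridge",(Z>.055)&(Z<.066)&(J[...,1]<.05)),("bush",(Z>.066)&(J[...,1]<.05))):
    m=m&(abs(J[...,0])<.075)&(np.arange(384)[:,None]<260); q=J[m]*1000; print(nm,m.sum(),np.percentile(q,[1,50,99],axis=0).round(1).T.tolist(),np.median(Z[m]))
m=(abs(J[...,0])<.08)&(J[...,1]<.21)&(Z>.010)&(Z<.015)&(np.arange(384)[:,None]<255);q=J[m]*1000;print(np.percentile(q,[0.2,99.8],axis=0))
E
```

```text
0.029 [52.9220206  99.67174639] [ 41.98720976 166.58100553]
0.033 [ 53.1399742 100.6054523] [ 42.36418531 166.54166845]
0.037 [ 53.35792781 101.53915822] [ 42.74116087 166.50233137]
fin 2308 [[-12.1, 12.8, 67.9], [114.5, 163.9, 213.3]] 0.18112898837087013
clip 263 [[48.5, 56.3, 64.1], [93.8, 101.0, 108.2]] 0.03450043615271531
ptr 736 [[36.3, 67.9, 67.9], [133.3, 163.9, 194.2]] 0.3040516042034939
bridge 3869 [[-48.7, 10.7, 52.9], [0.4, 14.9, 22.5]] 0.061987279409202956
bush 620 [[-46.2, 2.3, 50.3], [3.3, 11.7, 19.6]] 0.06770329763415857
[[-67.82733259 -80.1614961 ]
 [ 71.12558791 199.05952098]]
```

View pics/w2z.png

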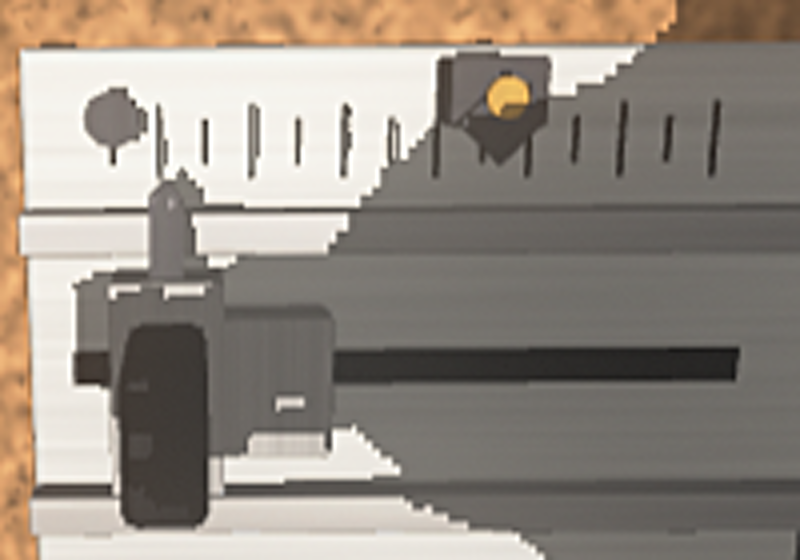

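```bash
python3 - <<'E'
from h import *
S=ld("w2");P=dep(S);J=toj(P);Z=P[...,2]
print("tip patch z",Z[122:133,326:334].round(3)[::2].tolist())
print("ptr z",Z[136:158:3,246:251].round(3).tolist())
zt=Z[129,330]; print("tip",toj(ray(S,330,131,zt))*1000,zt)
zp=np.median(Z[140:155,247:249]); print("ptr",toj(ray(S,248,137,zp))*1000,zp)
m=(Z>.074)&(Z<.09)&(abs(J[...,0])<.03)&(abs(J[...,1]-.168)<.02);q=J[m]*1000;print("fin",m.sum(),np.percentile(q,[1,50,99],axis=0).round(1).T.tolist(),np.median(Z[m]))
E
```

```text
tip patch z [[0.034, 0.034, 0.034, 0.034, 0.033, 0.035, 0.035, 0.034], [0.034, 0.034, 0.035, 0.035, 0.034, 0.035, 0.035, 0.035], [0.033, 0.033, 0.034, 0.034, 0.034, 0.035, 0.035, 0.033], [0.031, 0.034, 0.034, 0.034, 0.035, 0.034, 0.034, 0.034], [0.012, 0.013, 0.03, 0.034, 0.034, 0.034, 0.012, 0.014], [0.012, 0.012, 0.012, 0.012, 0.012, 0.011, 0.012, 0.013]]
ptr z [[0.031, 0.03, 0.012, 0.013, 0.012], [0.03, 0.031, 0.031, 0.03, 0.031], [0.03, 0.031, 0.031, 0.03, 0.031], [0.03, 0.031, 0.03, 0.031, 0.031], [0.031, 0.031, 0.03, 0.03, 0.031], [0.029, 0.032, 0.03, 0.031, 0.031], [0.03, 0.031, 0.03, 0.031, 0.032], [0.032, 0.03, 0.032, 0.03, 0.03]]
tip [ 47.69615612 100.59110298] 0.03426257836918917
ptr [ 42.94456755 166.559065  ] 0.030561969825886243
fin 905 [[-13.3, 2.8, 16.1], [160.8, 168.4, 175.9]] 0.08014404459214247
```

The clip point is at jig (47.7, 100.6) and the pointer at (42.9, 166.6); fin top z is 0.080. Now I'll descend on the fin with the jaws along jig y.

```bash
python3 - <<'E'
from h import *
p=fromj(0.001,.168); goto(p[0],p[1],.047,-92.1)
E
```

```text
t 2.85 tcp [0.5428 0.209  0.1615] rot [-3.141e+00 -1.000e-03 -1.614e+00] -> shift [-0.0043, 0.0001, 0.1145] spin -0.4 F [-0.1 -0.  -1. ] gap 0.0853
```

>>> jog_arm([
  [[-0.0045,0,0.03],-0.4,1],
  [[-0.0045,0,0.06],-0.4,1],
  [[-0.0045,0,0.085],-0.4,1],
  [[-0.0045,0,0.105],-0.4,1],
  [[-0.0045,0,0.114],-0.4,1],
  [[-0.0045,0,0.114],-0.4,1],
  [[-0.0045,0,0.114],-0.4,1],
])

```text
time_s: 3.55
tcp_pos: [0.543, 0.2153, 0.0482]
eef_rot: [-3.141, 0.0, -1.605]
contact_force: [-0.3, -0.0, 1.3]
finger_gap: 0.0853
```

```bash
python3 - <<'E'
from h import *
p=fromj(0.001,.168); goto(p[0],p[1],.047,-92.1)
E
```

```text
t 3.55 tcp [0.543  0.2153 0.0482] rot [-3.141  0.    -1.605] -> shift [0.0019, 0.0001, 0.0012] spin 0.1 F [-0.3 -0.   1.3] gap 0.0853
```

>>> jog_arm([
  [[0.002,0,0.001],0,0.5],
  [[0.002,0,0.001],0,0],
  [[0.002,0,0.001],0,0],
  [[0.002,0,0.001],0,0],
  [[0.002,0,0.001],0,0],
  [[0.002,0,0.001],0,0],
  [[0.002,0,0.001],0,0],
  [[0.002,0,0.001],0,0],
])

```text
time_s: 4.35
tcp_pos: [0.5425, 0.2135, 0.0467]
eef_rot: [-3.141, 0.0, -1.605]
contact_force: [-2.1, -1.1, 5.5]
finger_gap: 0.0154
```

```bash
python3 - <<'E'
from h import *
p=fromj(0.001,.101); goto(p[0],p[1],.047,-92.1)
s=grab("wrist","w3"); zoom(s,150,60,450,260,2.6,"pics/w3z.png")
E
```

```text
t 4.35 tcp [0.5425 0.2135 0.0467] rot [-3.141  0.    -1.605] -> shift [0.0671, -0.0001, -0.0003] spin 0.1 F [-2.1 -1.1  5.5] gap 0.0154
```

View pics/w3z.png

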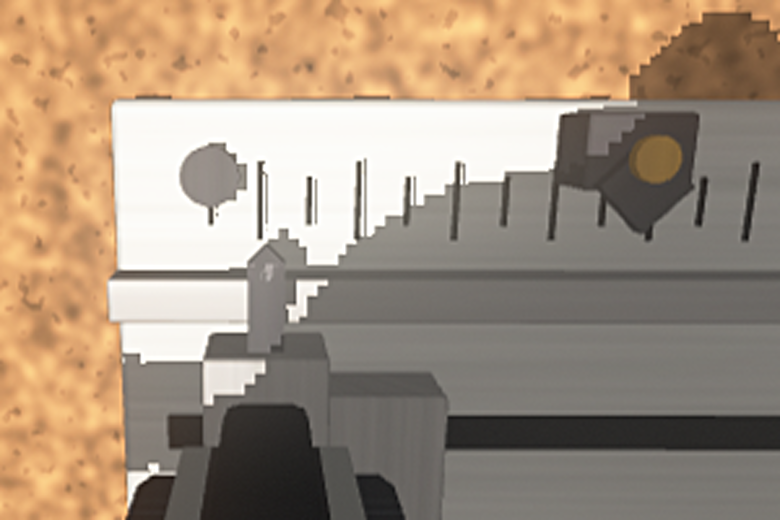

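The fin is held, gap 15 mm. The pointer tip shows at image (252.3,154.2) and the clip point at (398,149.6). I'll measure the remaining distance.

```bash
python3 - <<'E'
from h import *
S=ld("w3"); print(toj(ray(S,252.3,154.5,.0306))*1000,toj(ray(S,398,149.6,.0345))*1000)
E
```

```text
[ 44.66341165 168.42190301] [ 47.79028749 100.29365108]
```

>>> jog_arm([
  [[0.01,0,0],0.1,0],
  [[0.02,0,0],0.1,0],
  [[0.03,0,0],0.1,0],
  [[0.04,0,0],0.1,0],
  [[0.05,0,0],0.1,0],
  [[0.06,0,0],0.1,0],
  [[0.067,0,0],0.1,0],
  [[0.067,0,0],0.1,0],
  [[0.067,0,0],0.1,0],
  [[0.067,0,0],0.1,0],
])

```text
time_s: 5.4
tcp_pos: [0.54, 0.1466, 0.0467]
eef_rot: [3.142, 0.0, -1.607]
contact_force: [-2.1, 0.3, 6.6]
finger_gap: 0.0149
```

```bash
python3 - <<'E'
from h import *
p=fromj(0.001,.101); goto(p[0],p[1],.047,-92.1)
s=grab("wrist","w4"); zoom(s,200,90,400,240,4,"pics/w4z.png"); grab("top","t4"); 
E
```

```text
t 5.4 tcp [0.54   0.1466 0.0467] rot [ 3.142  0.    -1.607] -> shift [0.0002, -0.0003, -0.0003] spin 0.1 F [-2.1  0.3  6.6] gap 0.0149
```

View pics/w4z.png

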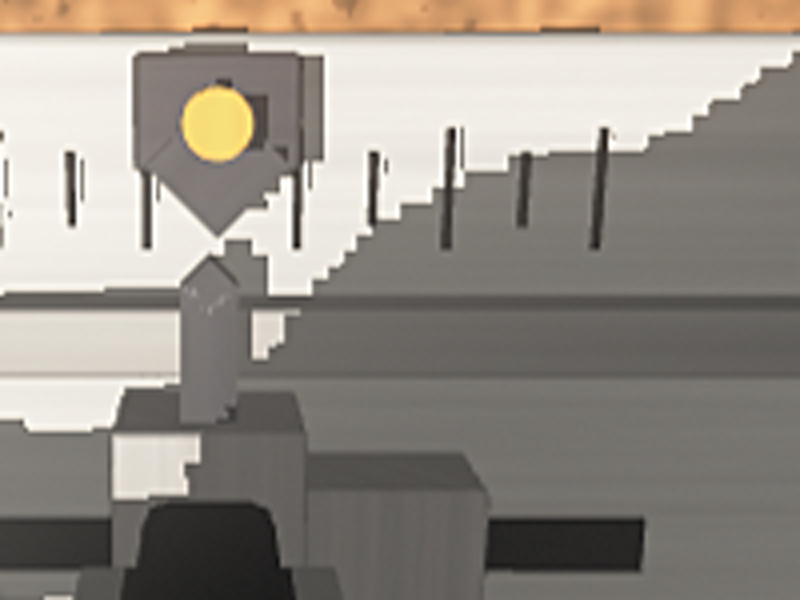

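The pointer tip is at image (252.3,154) and the clip point at (254.5,149.2), so they nearly face each other.

```bash
python3 - <<'E'
from h import *
S=ld("w4"); print(toj(ray(S,252.25,154.2,.0306))*1000,toj(ray(S,254.5,149.2,.0345))*1000)
S=ld("t4"); zoom(S,115,140,215,220,7,"pics/t4z.png")
E
```

```text
[ 44.86806789 101.41204216] [ 47.7725306 100.3788363]
```

View pics/t4z.png

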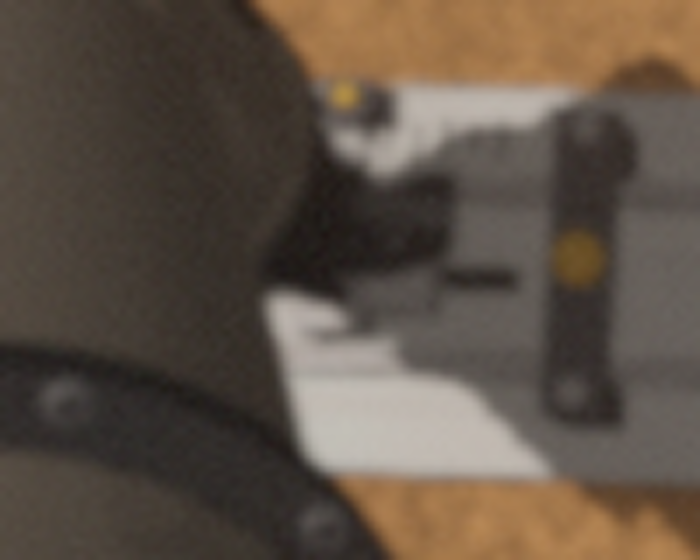

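The pointer is 1.0 mm short, so I'll nudge it by that, release and lift.

>>> jog_arm([
  [[0.001,0,0],0,0],
  [[0.001,0,0],0,0],
  [[0.001,0,0],0,0],
  [[0.001,0,0],0,0.4],
  [[0.001,0,0],0,0.8],
  [[0.001,0,0],0,0.8],
  [[0.001,0,0],0,0.8],
  [[0.001,0,0],0,0.8],
  [[0.001,0,0],0,0.8],
])

```text
time_s: 6.4
tcp_pos: [0.5401, 0.1455, 0.0463]
eef_rot: [3.142, -0.0, -1.607]
contact_force: [-0.6, 0.7, -0.7]
finger_gap: 0.0683
```

>>> jog_arm([
  [[0,0,-0.02],0,0.8],
  [[0,0,-0.06],0,0.8],
  [[0,0,-0.1],0,0.8],
  [[0,0,-0.12],0,0.8],
  [[0,0,-0.12],0,0.8],
  [[0,0,-0.12],0,0.8],
  [[0,0,-0.12],0,0.8],
])

```text
time_s: 7.1
tcp_pos: [0.5395, 0.1453, 0.1653]
eef_rot: [3.14, -0.001, -1.607]
contact_force: [-0.4, -0.5, 0.1]
finger_gap: 0.0682
```

```bash
python3 - <<'E'
from h import *
s=grab("wrist","w5"); zoom(s,200,90,400,240,4,"pics/w5z.png")
goto(.534,-.316,.2,-47.5)
E
```

```text
t 7.15 tcp [0.5395 0.1453 0.1652] rot [ 3.140e+00 -1.000e-03 -1.606e+00] -> shift [0.4612, -0.011, -0.0348] spin -44.5 F [ 0.3  0.3 -0. ] gap 0.0685
```

View pics/w5z.png

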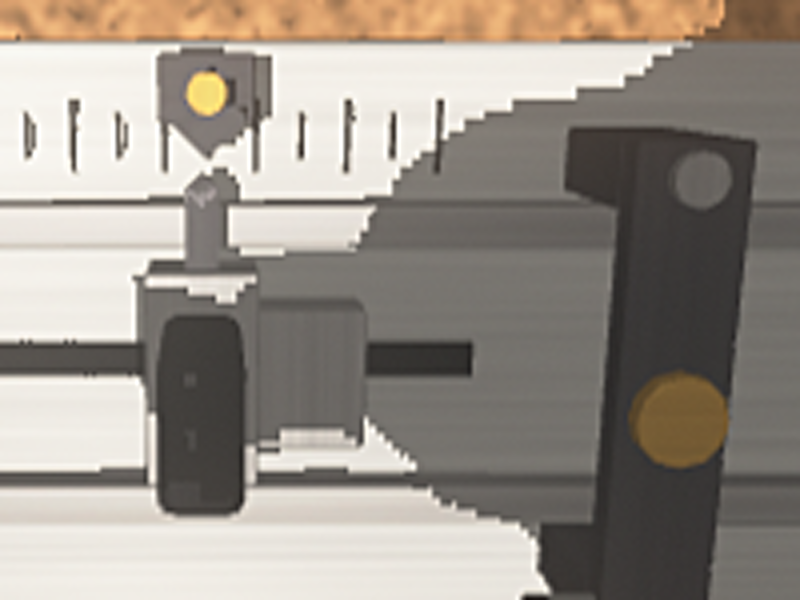

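The stop stands at the clip: point at image (252.3,129.5), pointer at (251.3,133.3). I'll check the offset, then move over the housing.

```bash
python3 - <<'E'
from h import *
S=ld("w5"); print(toj(ray(S,251.3,133.3,.0306))*1000,toj(ray(S,252.25,129.5,.0345))*1000)
E
```

```text
[ 44.49882991 100.50806876] [47.86918634 99.74435978]
```

>>> jog_arm([
  [[0.05,-0.002,-0.035],-8,0.8],
  [[0.1,-0.004,-0.035],-16,0.8],
  [[0.15,-0.006,-0.035],-24,0.8],
  [[0.2,-0.008,-0.035],-32,0.8],
  [[0.25,-0.009,-0.035],-40,0.8],
  [[0.3,-0.01,-0.035],-44.5,0.8],
  [[0.35,-0.011,-0.035],-44.5,0.8],
  [[0.4,-0.011,-0.035],-44.5,0.8],
  [[0.44,-0.011,-0.035],-44.5,0.8],
  [[0.461,-0.011,-0.035],-44.5,0.8],
  [[0.461,-0.011,-0.035],-44.5,0.8],
  [[0.461,-0.011,-0.035],-44.5,0.8],
])

```text
time_s: 8.35
tcp_pos: [0.5337, -0.3166, 0.1998]
eef_rot: [3.141, 0.002, -0.832]
contact_force: [-0.3, 1.5, 0.0]
finger_gap: 0.0683
```

>>> jog_arm([
  [[0,0,0],0,0.8],
  [[0,0,0],0,0.8],
])

```text
time_s: 8.55
tcp_pos: [0.5349, -0.3141, 0.201]
eef_rot: [-3.141, 0.001, -0.828]
contact_force: [0.3, 0.9, -0.7]
finger_gap: 0.0684
```

```bash
python3 - <<'E'
from h import *
s=grab("wrist","w6"); cv2.imwrite("pics/w6.png",s["pixels"][:,:,::-1])
goto(.534,-.316,.1,-47.5)
S=s; P=dep(S)
m=(P[...,2]>0.030)&(P[...,2]<0.04)&(np.hypot(P[...,0]-.534,P[...,1]+.316)<.07)
n,l,st,ce=cv2.connectedComponentsWithStats(m.astype(np.uint8))
for i in range(1,n):
    if st[i,4]>300:
        q=P[l==i]; r=cv2.minAreaRect((q[:,:2]*1000).astype(np.float32)); print("housing",st[i],r,np.median(q[:,2]))
E
```

```text
t 8.6 tcp [ 0.535  -0.3142  0.2012] rot [-3.141  0.    -0.828] -> shift [0.0007, 0.002, 0.1012] spin 0.1 F [-0.5  0.2 -0.6] gap 0.0682
housing [ 232  127   50  102 4859] ((536.8130493164062, -319.47271728515625), (99.68363952636719, 46.027442932128906), 42.53990936279297) 0.034113692235316406
```

View pics/w6.png

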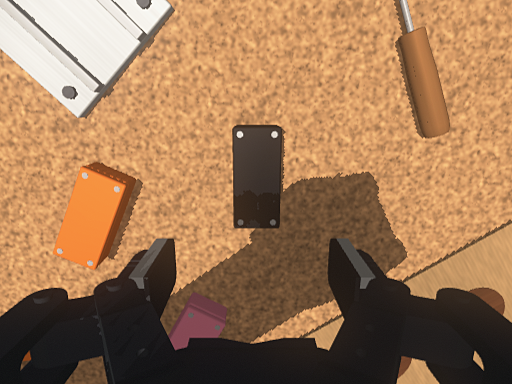

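The pointer offset is 0.8 mm. The housing is centred in the wrist view at (257,177) and aligned with the jaws, measuring 99.7 x 46 mm. I'll descend to grasp it at TCP z 0.014.

```bash
python3 - <<'E'
from h import *
goto(.536,-.3185,.014,-47.5)
E
```

```text
t 8.6 tcp [ 0.535  -0.3142  0.2012] rot [-3.141  0.    -0.828] -> shift [0.0039, 0.0022, 0.1872] spin 0.1 F [-0.5  0.2 -0.6] gap 0.0682
```

>>> jog_arm([
  [[0.004,0.002,0.04],0,0.8],
  [[0.004,0.002,0.08],0,0.8],
  [[0.004,0.002,0.12],0,0.8],
  [[0.004,0.002,0.145],0,0.8],
  [[0.004,0.002,0.16],0,0.8],
  [[0.004,0.002,0.175],0,0.8],
  [[0.004,0.002,0.186],0,0.8],
  [[0.004,0.002,0.186],0,0.8],
  [[0.004,0.002,0.186],0,0.8],
])

```text
time_s: 9.5
tcp_pos: [0.5363, -0.32, 0.016]
eef_rot: [-3.141, -0.001, -0.83]
contact_force: [0.4, -0.8, 0.2]
finger_gap: 0.0687
```

```bash
python3 - <<'E'
from h import *
goto(.536,-.3185,.014,-47.5)
E
```

```text
t 9.5 tcp [ 0.5363 -0.32    0.016 ] rot [-3.141e+00 -1.000e-03 -8.300e-01] -> shift [-0.0013, -0.0008, 0.002] spin -0.0 F [ 0.4 -0.8  0.2] gap 0.0687
```

>>> jog_arm([
  [[0,0,0.002],0,0.5],
  [[0,0,0.002],0,0.2],
  [[0,0,0.002],0,0.2],
  [[0,0,0.002],0,0.2],
  [[0,0,0.002],0,0.2],
  [[0,0,0.002],0,0.2],
])

```text
time_s: 10.1
tcp_pos: [0.5363, -0.3202, 0.0142]
eef_rot: [-3.141, -0.001, -0.83]
contact_force: [-0.2, 0.2, 6.6]
finger_gap: 0.0447
```

>>> jog_arm([
  [[0,0,-0.02],0,0.2],
  [[0,0,-0.05],0,0.2],
  [[0,0,-0.08],0,0.2],
  [[0,0,-0.08],0,0.2],
  [[0,0,-0.08],0,0.2],
])

```text
time_s: 10.6
tcp_pos: [0.5361, -0.3202, 0.0942]
eef_rot: [-3.141, -0.002, -0.83]
contact_force: [-0.8, 0.4, -1.7]
finger_gap: 0.0447
```

```bash
python3 - <<'E'
from h import *
s=grab("wrist","w7"); cv2.imwrite("pics/w7.png",s["pixels"][:,:,::-1])
p=fromj(0.0,-.10); goto(p[0],p[1],.094,-2.1)
E
```

```text
t 10.65 tcp [ 0.5356 -0.3198  0.0932] rot [ 3.142 -0.    -0.83 ] -> shift [-0.1983, -0.1764, -0.0008] spin -45.5 F [ 0.1  0.2 -0.9] gap 0.0451
```

View pics/w7.png

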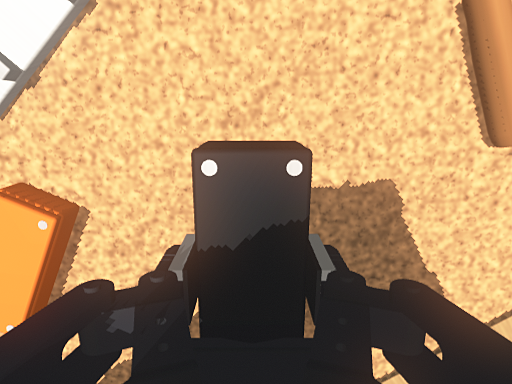

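The housing is held straight, seen at (251,240) between the pads. I'll carry it over the open lane at about 0.12 m height and look again.

>>> jog_arm([
  [[-0.03,-0.02,-0.02],-8,0.2],
  [[-0.065,-0.05,-0.03],-16,0.2],
  [[-0.1,-0.08,-0.03],-24,0.2],
  [[-0.13,-0.115,-0.03],-32,0.2],
  [[-0.16,-0.145,-0.03],-40,0.2],
  [[-0.19,-0.17,-0.03],-45.5,0.2],
  [[-0.198,-0.176,-0.03],-45.5,0.2],
  [[-0.198,-0.176,-0.03],-45.5,0.2],
  [[-0.198,-0.176,-0.03],-45.5,0.2],
  [[-0.198,-0.176,-0.03],-45.5,0.2],
  [[-0.198,-0.176,-0.03],-45.5,0.2],
])

```text
time_s: 11.75
tcp_pos: [0.5319, -0.0562, 0.1231]
eef_rot: [3.141, 0.0, -0.038]
contact_force: [-0.5, -0.5, -1.9]
finger_gap: 0.0452
```

```bash
python3 - <<'E'
from h import *
s=grab("wrist","w8"); cv2.imwrite("pics/w8.png",s["pixels"][:,:,::-1]); grab("top","t8");cv2.imwrite("pics/t8.png",ld("t8")["pixels"][:,:,::-1])
s=grab("side","s8"); zoom(s,170,100,320,260,3.7,"pics/s8z.png")
p=fromj(0.0,-.10); goto(p[0],p[1],.094,-2.1)
E
```

```text
t 11.9 tcp [ 0.532  -0.0556  0.1233] rot [ 3.142  0.    -0.037] -> shift [-0.0002, -0.0011, 0.0293] spin -0.0 F [-0.4  0.2 -1. ] gap 0.0446
```

View pics/w8.png

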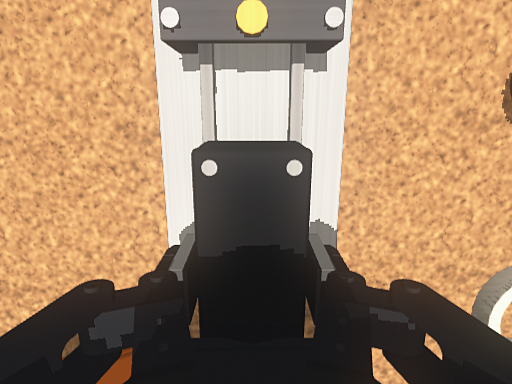

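View pics/s8z.png

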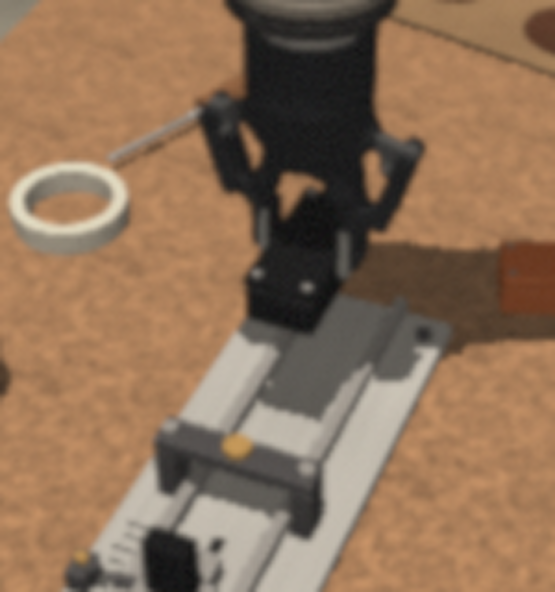

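In the wrist view the lid screws are centred at column 251.5, the lane walls at 252 and the bridge's bush at 252, so the housing sits over the lane's middle. I'll lower it.

>>> jog_arm([
  [[0,0,0.03],0,0.2],
  [[0,0,0.055],0,0.2],
  [[0,0,0.075],0,0.2],
  [[0,0,0.085],0,0.2],
  [[0,0,0.09],0,0.2],
  [[0,0,0.09],0,0.2],
  [[0,0,0.09],0,0.2],
])

```text
time_s: 12.6
tcp_pos: [0.5326, -0.055, 0.0341]
eef_rot: [3.142, -0.001, -0.036]
contact_force: [0.4, 0.8, -1.1]
finger_gap: 0.0448
```

```bash
python3 - <<'E'
from h import *
s=grab("wrist","w9"); cv2.imwrite("pics/w9.png",s["pixels"][:,:,::-1])
p=fromj(0.0,-.10); goto(p[0],p[1],.0265,-2.1)
E
```

```text
t 12.65 tcp [ 0.5327 -0.055   0.0342] rot [ 3.142e+00 -1.000e-03 -3.600e-02] -> shift [-0.0008, -0.0005, 0.0077] spin 0.0 F [-0.6  0.9 -1.3] gap 0.0446
```

View pics/w9.png

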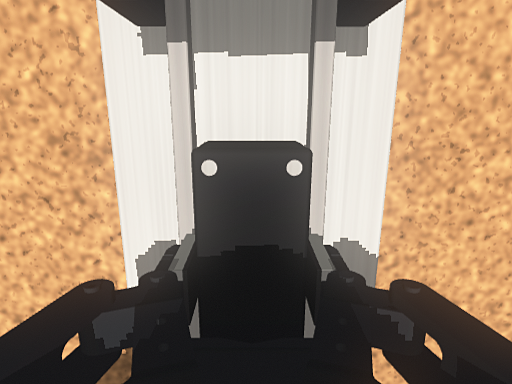

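The lane's inner walls at columns 193 and 311 and the housing at 192 to 311 share the same centre. I'll lower the last 7 mm.

>>> jog_arm([
  [[0,0,0.003],0,0.2],
  [[0,0,0.005],0,0.2],
  [[0,0,0.0065],0,0.2],
  [[0,0,0.0065],0,0.2],
  [[0,0,0.0065],0,0.2],
])

```text
time_s: 13.15
tcp_pos: [0.532, -0.0549, 0.0268]
eef_rot: [-3.141, 0.0, -0.036]
contact_force: [-0.9, 0.5, -0.3]
finger_gap: 0.0445
```

>>> jog_arm([
  [[0,0,0.0005],0,0.2],
  [[0,0,0.0005],0,0.7],
  [[0,0,0.0005],0,0.7],
  [[0,0,0.0005],0,0.7],
  [[0,0,0.0005],0,0.7],
  [[0,0,0.0005],0,0.7],
])

```text
time_s: 13.75
tcp_pos: [0.532, -0.055, 0.0263]
eef_rot: [-3.142, 0.0, -0.036]
contact_force: [0.0, -0.1, -0.2]
finger_gap: 0.0597
```

>>> jog_arm([
  [[0,0,-0.02],0,0.7],
  [[0,0,-0.06],0,0.7],
  [[0,0,-0.1],0,0.7],
  [[0,0,-0.13],0,0.7],
  [[0,0,-0.13],0,0.7],
  [[0,0,-0.13],0,0.7],
])

```text
time_s: 14.35
tcp_pos: [0.5322, -0.0552, 0.1567]
eef_rot: [3.141, -0.001, -0.036]
contact_force: [-0.4, 0.6, -0.5]
finger_gap: 0.0599
```

```bash
python3 - <<'E'
from h import *
s=grab("wrist","w10"); cv2.imwrite("pics/w10.png",s["pixels"][:,:,::-1])
P=dep(s);J=toj(P);Z=P[...,2]
m=(Z>.040)&(Z<.05)&(abs(J[...,0])<.04)&(J[...,1]<-.02)&(s["pixels"].max(2)<110)&(J[...,1]>-.2)
q=J[m]*1000; print(m.sum(),np.percentile(q,[.5,50,99.5],axis=0).round(1).T,np.median(Z[m]),cv2.minAreaRect(q.astype(np.float32)))
p=fromj(0.0,-.19); goto(p[0],p[1],.1,-2.1)
E
```

```text
6854 [[ -21.2    1.4   23.9]
 [-149.3  -97.2  -50.7]] 0.04612343677808939 ((1.3066253662109375, -100.44021606445312), (46.05487060546875, 99.75231170654297), 0.48655155301094055)
t 14.4 tcp [ 0.5317 -0.0551  0.1558] rot [ 3.141  0.    -0.036] -> shift [0.0001, 0.0893, 0.0558] spin 0.0 F [-0.1  1.  -0.3] gap 0.0595
```

View pics/w10.png

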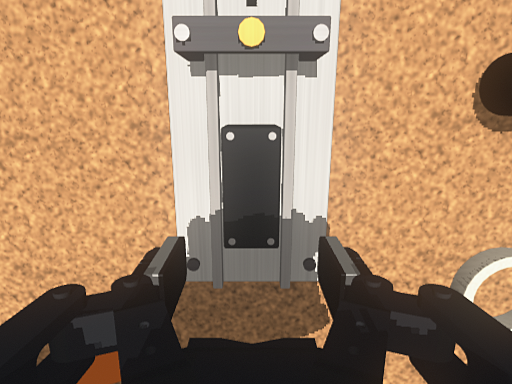

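The housing is flat in the lane, released, at jig (1.3, −100.4), yaw 0.5° and top at z 0.046. I'll shut the fingers and go down behind it.

>>> jog_arm([
  [[0,0.04,0],0,0],
  [[0,0.085,0],0,0],
  [[0,0.087,0],0,0],
  [[0,0.087,0.03],0,0],
  [[0,0.087,0.05],0,0],
  [[0,0.087,0.05],0,0],
  [[0,0.087,0.05],0,0],
  [[0,0.087,0.05],0,0],
])

```text
time_s: 15.2
tcp_pos: [0.5294, -0.1418, 0.107]
eef_rot: [-3.142, -0.001, -0.035]
contact_force: [0.7, -0.6, 0.1]
finger_gap: -0.0002
```

```bash
python3 - <<'E'
from h import *
s=grab("wrist","w11"); cv2.imwrite("pics/w11.png",s["pixels"][:,:,::-1])
s=grab("side","s11"); zoom(s,190,120,320,260,4,"pics/s11z.png")
p=fromj(0.0,-.185); goto(p[0],p[1],.024,-2.1)
E
```

```text
t 15.3 tcp [ 0.5295 -0.1419  0.1072] rot [ 3.141e+00 -1.000e-03 -3.600e-02] -> shift [-0.0008, -0.0025, 0.0832] spin 0.1 F [-0.1 -0.5 -0.1] gap -0.0001
```

View pics/w11.png

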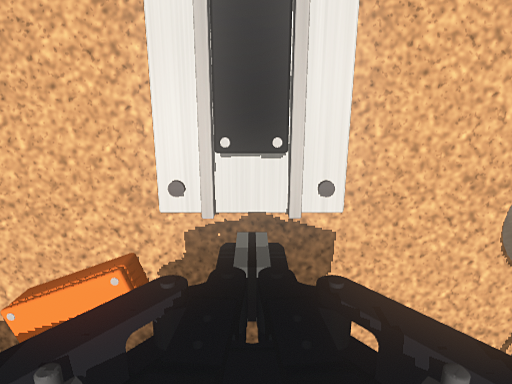

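View pics/s11z.png

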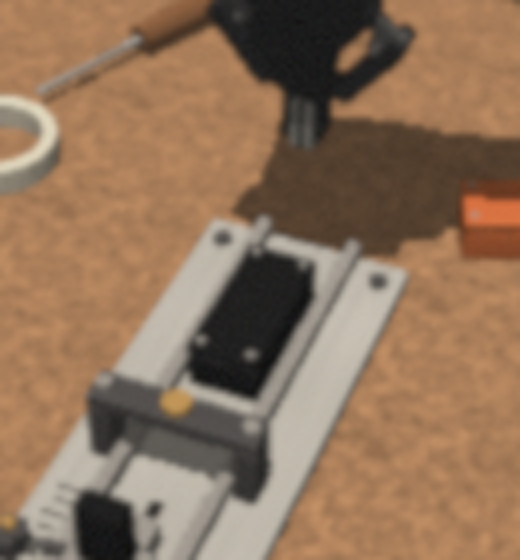

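Shut fingers sit behind the housing's rear end, at (251,240) in the wrist view against the end at row 155. I'll descend into the lane.

>>> jog_arm([
  [[0,0,0.03],0,0],
  [[0,0,0.055],0,0],
  [[0,0,0.07],0,0],
  [[0,0,0.08],0,0],
  [[0,0,0.082],0,0],
  [[0,0,0.082],0,0],
  [[0,0,0.082],0,0],
])

```text
time_s: 16.0
tcp_pos: [0.5295, -0.142, 0.0252]
eef_rot: [3.141, -0.001, -0.036]
contact_force: [0.4, -0.4, -0.2]
finger_gap: 0.0002
```

>>> jog_arm([
  [[0,-0.004,0],0,0],
  [[0,-0.008,0],0,0],
  [[0,-0.012,0],0,0],
  [[0,-0.016,0],0,0],
  [[0,-0.02,0],0,0],
  [[0,-0.025,0],0,0],
  [[0,-0.03,0],0,0],
  [[0,-0.035,0],0,0],
  [[0,-0.04,0],0,0],
  [[0,-0.045,0],0,0],
  [[0,-0.05,0],0,0],
  [[0,-0.05,0],0,0],
])

```text
time_s: 17.2
tcp_pos: [0.5308, -0.091, 0.0244]
eef_rot: [-3.141, -0.0, -0.035]
contact_force: [0.2, 0.7, -0.3]
finger_gap: -0.0002
```

```bash
python3 - <<'E'
from h import *
s=grab("wrist","w12"); cv2.imwrite("pics/w12.png",s["pixels"][:,:,::-1])
P=dep(s);J=toj(P);Z=P[...,2]
goto(.53,-.09,.025,-2.1)
m=(Z>.040)&(Z<.05)&(abs(J[...,0])<.03)&(J[...,1]<-.003)&(s["pixels"].max(2)<110)&(J[...,1]>-.2)
q=J[m]*1000; print(m.sum(),np.percentile(q,[.5,50,99.5],axis=0).round(1).T,np.median(Z[m]))
from rig import manip; print(toj(manip.get_obs()["tcp_pos"]))
E
```

```text
t 17.25 tcp [ 0.5308 -0.0915  0.0243] rot [-3.141 -0.    -0.035] -> shift [-0.0008, -0.0014, -0.0007] spin 0.1 F [ 0.2 -0.6  0.1] gap 0.0002
31187 [[ -21.2    1.3   23.9]
 [-129.3  -74.6  -37.4]] 0.04605115742468535
[ 0.00022405 -0.13705667]
```

View pics/w12.png

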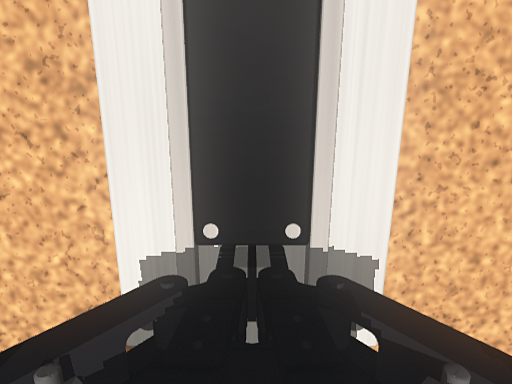

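The fingers are in contact with the housing's rear end at row 243 and the push is straight. I'll push on 80 mm, then measure the gap to the stop.

>>> jog_arm([
  [[0,-0.007,0],0,0],
  [[0,-0.014,0],0,0],
  [[0,-0.021,0],0,0],
  [[0,-0.028,0],0,0],
  [[0,-0.035,0],0,0],
  [[0,-0.042,0],0,0],
  [[0,-0.05,0],0,0],
  [[0,-0.058,0],0,0],
  [[0,-0.066,0],0,0],
  [[0,-0.074,0],0,0],
  [[0,-0.08,0],0,0],
  [[0,-0.08,0],0,0],
])

```text
time_s: 18.45
tcp_pos: [0.5337, -0.0109, 0.0244]
eef_rot: [-3.141, -0.0, -0.035]
contact_force: [-0.5, 0.5, -1.1]
finger_gap: -0.0004
```

```bash
python3 - <<'E'
from h import *
from rig import manip
o=manip.get_obs(); print(toj(o["tcp_pos"]),o["tcp_pos"],o["contact_force"])
for n in("wrist","side","top"): grab(n,n[0]+"13")
zoom(ld("w13"),130,0,380,260,2.3,"pics/w13.png"); zoom(ld("s13"),160,190,280,310,5,"pics/s13.png"); zoom(ld("t13"),115,140,295,220,4.4,"pics/t13.png")
E
```

```text
[ 0.00016088 -0.05640965] [ 0.53367403 -0.01087699  0.02441224] [-0.50244102  0.47981993 -1.08652614]
```

View pics/w13.png

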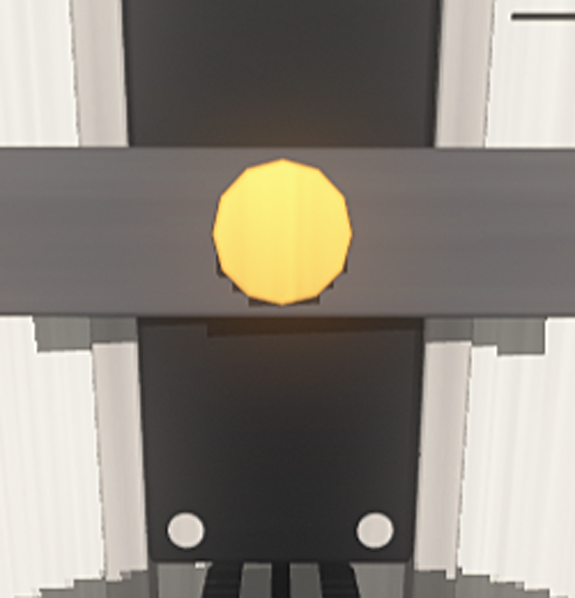

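View pics/s13.png

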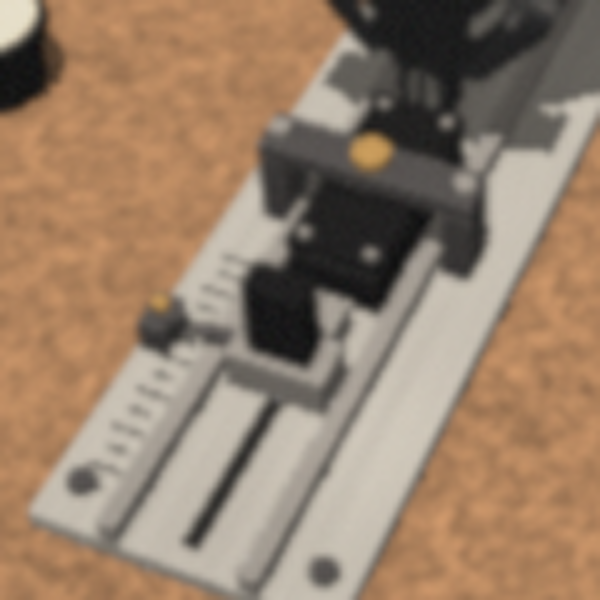

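View pics/t13.png

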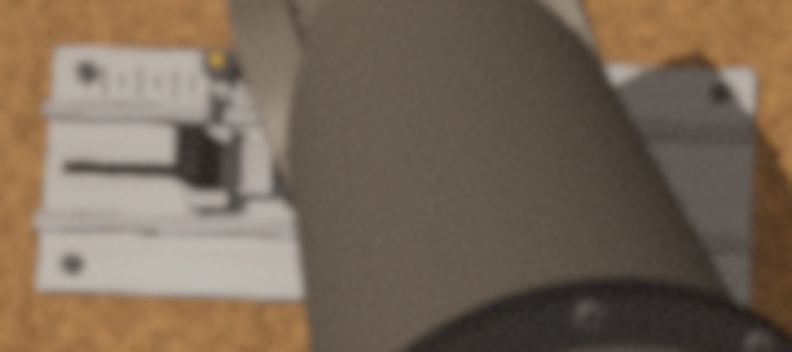

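In the side zoom the housing is under the bridge with its leading edge near (335,280), still short of the stop's nose at (335,315). The stop is still at the clip. I'll measure the leading and rear ends.

```bash
python3 - <<'E'
from h import *
for n in("s13","w13"):
    s=ld(n);P=dep(s);J=toj(P);Z=P[...,2];px=s["pixels"].max(2)
    for nm,m in(("hou",(Z>.043)&(Z<.050)&(abs(J[...,0])<.022)&(abs(J[...,1])<.08)&(px<100)),("fin",(Z>.074)&(Z<.09)&(J[...,1]>.03)),("nose",(Z>.030)&(Z<.039)&(abs(J[...,0])<.012)&(J[...,1]>.03)&(J[...,1]<.09)&(px>80)),("bridge",(Z>.058)&(Z<.066)&(abs(J[...,0])<.05)&(abs(J[...,1])<.04))):
        q=J[m&(abs(J[...,0])<.06)]*1000
        if len(q): print(n,nm,len(q),np.percentile(q,[1,50,99],axis=0).round(1).T.tolist())
E
```

```text
s13 hou 461 [[-21.8, -1.5, 21.4], [-51.6, 23.6, 55.8]]
s13 fin 117 [[-13.8, -0.8, 14.9], [93.9, 104.4, 110.1]]
s13 nose 31 [[-12.0, -7.5, 0.4], [65.1, 73.3, 86.2]]
s13 bridge 315 [[-49.0, -0.9, 49.4], [-0.6, 15.3, 22.9]]
w13 hou 20577 [[-21.0, 0.4, 21.6], [-48.8, -7.7, 42.6]]
w13 bridge 20417 [[-48.7, -4.0, 48.8], [0.1, 11.3, 21.5]]
```

Gap is about 9–11 mm. I'll push slowly and watch the force.

>>> jog_arm([
  [[0,-0.002,0],0,0],
  [[0,-0.004,0],0,0],
  [[0,-0.006,0],0,0],
  [[0,-0.007,0],0,0],
  [[0,-0.007,0],0,0],
])

```text
time_s: 19.1
tcp_pos: [0.5338, -0.0048, 0.0243]
eef_rot: [-3.141, 0.0, -0.036]
contact_force: [0.3, -0.2, 0.4]
finger_gap: -0.0003
```

>>> jog_arm([
  [[0,-0.0005,0],0,0],
  [[0,-0.001,0],0,0],
  [[0,-0.001,0],0,0],
])

```text
time_s: 19.4
tcp_pos: [0.5339, -0.004, 0.0243]
eef_rot: [-3.142, -0.0, -0.036]
contact_force: [0.4, 0.2, -0.2]
finger_gap: -0.0002
```

```bash
cat > m.py <<'E'
from h import *
from rig import manip
import sys
k=sys.argv[1]
o=manip.get_obs(); print(o["time_s"],toj(o["tcp_pos"])*1000,o["contact_force"])
grab("side","s"+k)
s=ld("s"+k);P=dep(s);J=toj(P);Z=P[...,2];px=s["pixels"].max(2)
for nm,m in(("hou",(Z>.043)&(Z<.050)&(abs(J[...,0])<.022)&(abs(J[...,1])<.08)&(px<100)),("fin",(Z>.074)&(Z<.09)&(J[...,1]>.03)&(abs(J[...,0])<.06))):
    q=J[m]*1000; print(nm,len(q),np.percentile(q,[1,50,99],axis=0).round(1).T.tolist())
zoom(s,190,210,270,280,8,f"pics/s{k}.png")
E
python3 m.py 14
```

```text
19.4 [  0.08819974 -49.54813666] [ 0.37462961  0.17882793 -0.24400842]
hou 466 [[-21.8, -1.8, 21.6], [-44.2, 28.1, 62.4]]
fin 115 [[-13.9, -0.2, 14.8], [94.0, 104.3, 110.2]]
```

View pics/s14.png

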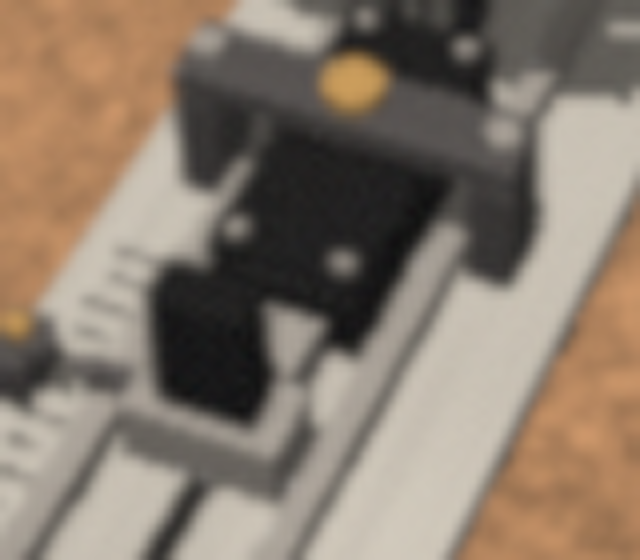

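The side zoom shows the housing's leading end near the stop's nose, at about (300,310). There is no contact force yet, so I'll go on in small steps.

>>> jog_arm([
  [[0,-0.0005,0],0,0],
  [[0,-0.001,0],0,0],
  [[0,-0.0015,0],0,0],
  [[0,-0.0015,0],0,0],
])

```text
time_s: 19.85
tcp_pos: [0.5339, -0.0024, 0.0244]
eef_rot: [-3.141, -0.0, -0.036]
contact_force: [0.4, 0.6, -0.0]
finger_gap: 0.0001
```

>>> jog_arm([
  [[0,-0.0005,0],0,0],
  [[0,-0.001,0],0,0],
  [[0,-0.001,0],0,0],
])

```text
time_s: 20.15
tcp_pos: [0.5339, -0.0014, 0.0243]
eef_rot: [-3.141, -0.0, -0.036]
contact_force: [-0.3, -0.5, 0.9]
finger_gap: 0.0001
```

```bash
python3 m.py 15
```

```text
20.15 [  0.07969595 -46.9362877 ] [-0.26313822 -0.53124683  0.87826526]
hou 471 [[-21.7, -1.7, 21.2], [-42.8, 31.6, 64.4]]
fin 115 [[-13.8, -0.2, 14.7], [94.5, 104.2, 110.1]]
```

>>> jog_arm([
  [[0,-0.0005,0],0,0],
  [[0,-0.0005,0],0,0],
])

```text
time_s: 20.4
tcp_pos: [0.534, -0.0009, 0.0244]
eef_rot: [-3.141, -0.0, -0.036]
contact_force: [0.3, -0.6, 0.3]
finger_gap: 0.0001
```

>>> jog_arm([
  [[0,-0.0005,0],0,0],
  [[0,-0.0005,0],0,0],
])

```text
time_s: 20.6
tcp_pos: [0.534, -0.0004, 0.0244]
eef_rot: [-3.141, -0.0, -0.036]
contact_force: [-0.2, -0.9, -0.3]
finger_gap: -0.0001
```

>>> jog_arm([
  [[0,-0.0005,0],0,0],
  [[0,-0.0005,0],0,0],
])

```text
time_s: 20.8
tcp_pos: [0.534, 0.0001, 0.0243]
eef_rot: [-3.141, -0.0, -0.036]
contact_force: [-0.1, 0.3, 0.2]
finger_gap: -0.0003
```

>>> jog_arm([
  [[0,-0.0005,0],0,0],
  [[0,-0.0005,0],0,0],
])

```text
time_s: 21.0
tcp_pos: [0.534, 0.0006, 0.0243]
eef_rot: [-3.141, -0.0, -0.036]
contact_force: [-0.2, -1.0, 0.2]
finger_gap: -0.0
```

>>> jog_arm([
  [[0,-0.0005,0],0,0],
  [[0,-0.0005,0],0,0],
])

```text
time_s: 21.2
tcp_pos: [0.534, 0.0007, 0.0243]
eef_rot: [3.141, 0.0, -0.036]
contact_force: [-0.4, -3.2, 1.0]
finger_gap: -0.0001
```

```bash
python3 m.py 16; python3 - <<'E'
from h import *
s=grab("wrist","w16"); zoom(s,130,0,380,260,2.3,"pics/w16.png")
E
```

```text
21.2 [  0.05522241 -44.82683998] [-0.35789674 -3.22831903  1.01048366]
hou 472 [[-21.6, -1.9, 21.0], [-42.3, 34.0, 66.5]]
fin 116 [[-13.8, -0.5, 15.1], [94.4, 104.2, 110.0]]
```

View pics/w16.png

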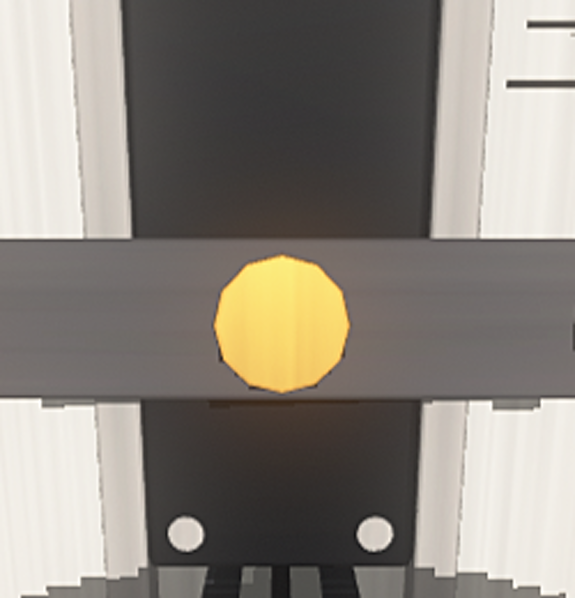

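View pics/s16.png

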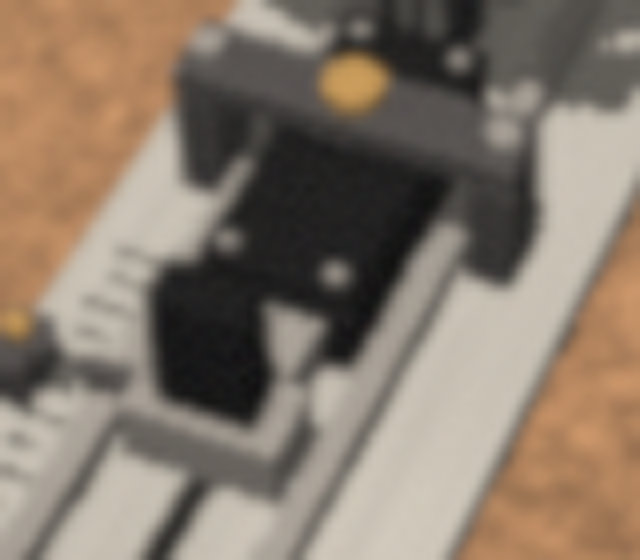

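Contact: −3.2 N along y and the TCP stalled (0.1 mm instead of 0.5), under the 8 N that moves the stop. In the side zoom the housing meets the nose at (295,310) and the fin has not moved. I'll back off, lift and check from above.

>>> jog_arm([
  [[0,0.005,0],0,0],
  [[0,0.02,0],0,0],
  [[0,0.03,0],0,0],
  [[0,0.03,-0.04],0,0],
  [[0,0.03,-0.09],0,0],
  [[0,0.03,-0.14],0,0],
  [[0,0.03,-0.14],0,0],
])

```text
time_s: 22.0
tcp_pos: [0.536, -0.0299, 0.1705]
eef_rot: [3.141, -0.009, -0.037]
contact_force: [0.3, -0.2, -1.6]
finger_gap: 0.0001
```

>>> jog_arm([
  [[0,-0.04,0],0,0],
  [[0,-0.08,0],0,0],
  [[0,-0.1,0],0,0],
  [[0,-0.1,0],0,0],
  [[0,-0.1,0],0,0],
])

```text
time_s: 22.5
tcp_pos: [0.5365, 0.0702, 0.1642]
eef_rot: [3.141, 0.0, -0.036]
contact_force: [0.1, -0.3, 0.0]
finger_gap: -0.0001
```

```bash
python3 - <<'E'
from h import *
s=grab("wrist","w17"); zoom(s,130,0,380,260,2.3,"pics/w17.png"); cv2.imwrite("pics/w17f.png",s["pixels"][:,:,::-1])
t=grab("top","t17"); cv2.imwrite("pics/t17.png",t["pixels"][:,:,::-1])
goto(.53,0,.1)
E
```

```text
t 22.6 tcp [0.5365 0.0694 0.1642] rot [ 3.141  0.    -0.037] -> shift [-0.0039, 0.0695, 0.0642] spin 0.0 F [ 0.3 -1.4 -0.7] gap 0.0002
```

View pics/w17.png

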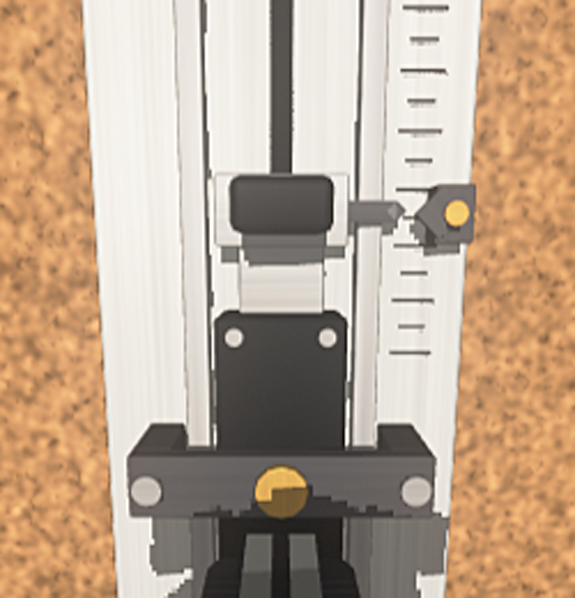

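View pics/t17.png

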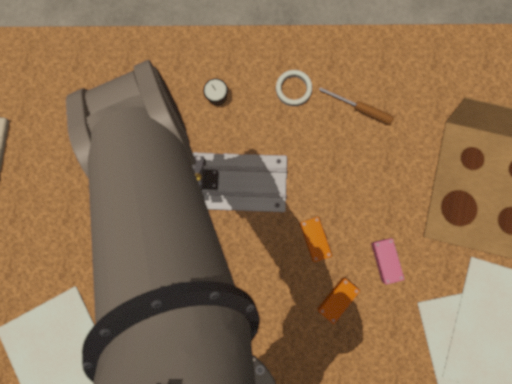

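The pointer at image (305.2,91.7) faces the clip point at (310.4,92.2), and the housing abuts the nose at zoom (282,311). In the top view the gauge, tape and screwdriver are where they were. Last numeric check next.

```bash
python3 - <<'E'
from h import *
S=ld("w17"); print(toj(ray(S,305.2,91.7,.0306))*1000,toj(ray(S,310.4,92.2,.0345))*1000)
P=dep(S);J=toj(P);Z=P[...,2];px=S["pixels"].max(2)
for nm,m in(("hou",(Z>.043)&(Z<.049)&(abs(J[...,0])<.03)&(J[...,1]>.03)&(J[...,1]<.08)),("nose",(Z>.030)&(Z<.037)&(abs(J[...,0])<.012)&(J[...,1]>.05)&(J[...,1]<.1)),("fin",(Z>.076)&(Z<.084)&(J[...,1]>.05)&(J[...,1]<.14)&(abs(J[...,0])<.03))):
    q=J[m]*1000; print(nm,len(q),np.percentile(q,[1,50,99],axis=0).round(1).T.tolist(),np.median(Z[m]))
E
```

```text
[ 44.03859795 101.10274913] [ 47.54371608 100.59294603]
hou 2589 [[-21.1, 1.7, 23.7], [30.6, 48.6, 65.8]] 0.046109366656555684
nose 1019 [[-11.7, 0.0, 11.5], [66.2, 79.9, 93.0]] 0.033753356407481616
fin 1134 [[-12.9, 1.5, 16.0], [93.3, 101.2, 109.1]] 0.08019495662614201
```

The pointer offset is 0.5 mm and the gap between housing and nose is about 0.4 mm. The housing is flat and the arm is clear, so I'm handing in.

```bash
python3 -c "
from rig import manip
print(manip.finish_job())"
```

```text
the job is handed in; nothing more can be done
None
```

The job is done and handed in at about 22.7 s of the 61 s allowed; no verdict was reported. I slid the stop about 68 mm to the index, laid the black housing in the open lane and released it. I then pushed it under the bridge with shut fingers until the force rose to about 3 N, less than the roughly 8 N that moves the stop.

Last checks, from the wrist camera:
- **Stop:** the pointer is 0.5 mm from the index point along the track, against a limit of 4 mm.
- **Housing:** its leading end is about 0.4 mm from the stop's nose. Its lid is at 46 mm, so it lies flat on the lane floor.
- **Housing across the lane:** it reads about 1.3 mm off centre. That is within the camera's calibration error of about 2 mm, and the limit is 7 mm.
- **Bystanders and arm:** by eye in the top view, the gauge, tape roll and screwdriver have not moved. The arm was clear of everything when I handed in.

One disagreement came up. Before the stop was moved, a wrist view put its pointer and grip centre about 1.8 mm apart along the track, though they should line up. I took this as calibration error and judged alignment from close views of the pointer and the index point together. Those gave 0.8 mm right after releasing the stop and 0.5 mm at the end.

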